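# Show a heat sink to the inspection camera

## Task

On the opened computer's mainboard, slide back the latch that holds the tall-finned heat sink (away from the sink, to its stop), lift that heat sink out, and hold it up to the inspection camera: the middle of its flat underside 100 mm straight out from the lens, the underside squarely facing the lens, and the plate's long sides in line with the long sides of the camera's foot. Leave the low-finned heat sink latched in its bay, do not touch the camera, and leave everything else on the desk where it is. Finish while still holding the heat sink there, still in the air: do not put it down or let go.

Things in the scene. Friction and masses are not known exactly. Their poses are not given: they have to be found in the camera images.
- sink_tall: The tall heat sink, bare aluminium, 40 mm high in all, 0.1 to 0.2 kg: base plate 66 x 44 x 5 mm (x, y, z), on its middle a stiff block of upright fins 40 x 32 mm, 5 to 40 mm above the underside, to be gripped across its 32 mm (y). Origin: centre of the flat underside; z from there up through the fins. Lies in either bay, x parallel to the tray's x.
- sink_low: The other heat sink, same material and same base plate, but only 18 mm high in all. Same axes. It lies in the other bay and stays there.
- tray: White open computer base, fixed, 180 x 250 x 16 mm (x, y, z), with a green mainboard (top 10 mm above the desk). Origin: centre of the underside; x points from the bays to their latches, z up; yaw up to 0.3 rad. Two equal bays 120 mm apart along y; each carries a sink (underside 13 mm above the desk) in a frame with its rim 16 mm above the desk and 2 mm play.
- bay_left (a point): Centre of the bay on the tray's +y side, at the height of the sink's underside (13 mm above the desk). Axes as the tray's.
- bay_right (a point): The same for the bay on the tray's -y side.
- tab_left (a point): Middle of the top of the left latch's grip tab, 45 mm above the desk. Steel upright 16 (x) x 10 (y) x 26 mm, pinched across its 10 mm. At its foot a tongue 12 mm wide, 4 mm thick reaches 23 mm from the tab's middle over the end of the sink's base plate. The fixed guide under it is 30 mm wide, its top 18 mm above the desk. Axes as the tray's; moves with the latch.
- tab_right (a point): The same for the right bay's latch.
- latch_left (a joint): Left bay's latch: 0 shut (starts between 0 and 3 mm), grows as it slides along the tray's +x, away from the sink, 0.024 m at its stop. Friction about 1.5 N, no spring: it stays where left. Clear of the sink from about 0.010 m.
- latch_right (a joint): The same for the right bay's latch.
- cam_stand: The inspection camera's dark steel foot, fixed to the desk: 130 mm long (x) x 70 mm wide (y) x 12 mm thick, with two uprights that carry the camera's hinge 55 mm above the desk. Origin: centre of the underside; x along the long side, away from the robot; z up.
- cam_lens (a point): Centre of the front of the lens (black barrel 36 mm across on a grey housing 44 x 44 x 50 mm), 45 mm from the hinge. z: direction of view, upwards and tipped towards the foot's -x by 0.3 to 0.6 rad, varying; y as the foot's y; x in the plane of the foot's x and the vertical. It stays as set unless knocked.
- cam_focus (a point): The empty point in the air where the middle of the heat sink's underside must be held: 100 mm from the lens along the direction of view. Axes as cam_lens: the sink's z is to be parallel to this z (fins away from the lens, underside towards it), the sink's x parallel to this x, either way round.
- keyboard: White keyboard module, 100 x 260 x 9 mm, lying loose on the desk, not to be moved. Origin: centre of its underside.
- screw_cup: Empty steel screw cup, 60 mm across, 42 mm high, lying loose on the desk, not to be moved. Origin: centre of its underside.
- memory: Green memory module, 68 x 30 x 5 mm, lying loose on the desk, not to be moved. Origin: centre of its underside.
- driver: Screwdriver with black handle, lying loose on the desk, not to be moved. Origin: centre of its underside.
- plug: Blue plug with a steel shell, about 40 x 34 x 15 mm, lying loose on the desk, not to be moved. Origin: centre of its underside.
- mug: White mug, 80 mm across, 90 mm high, handle at +y, lying loose on the desk, not to be moved. Origin: centre of its underside.
- power_brick: Black power brick, 110 x 50 x 32 mm, lying loose on the desk, not to be moved. Origin: centre of its underside.
Mind the look-alikes: they are no part of the job. What is shaped like the cam_stand but green or orange is not meant.

How it is judged:
By the outcome, as a careful person would: the job done as asked, in the order asked, and still so for the second after the job is handed in, while the arm keeps its last pose, push and grip.
It also fails if it takes over 45 s, if anything falls off the work surface, if the arm or the gripper's body presses on something with over 40 N, if the wrist force passes 120 N, or if a joint passes its speed limit or range.

## Robot

A 7-joint arm with a two-finger parallel gripper is mounted at the origin on the work surface. World frame = base frame: x ahead of the robot, y to its left, z up, the work surface at z = 0. Lengths are in mm, angles in rad, forces in N, time in s.
With the tool pointing down it reaches from about 400 to 850 mm from the base axis. Payload 10.4 kg.
Tool frame: the origin (TCP) lies at the very end of the fingers, on their centre line; the grasp point (between the pads) lies 19 mm behind it; z points along the fingers, y is the direction in which the jaws open and shut (so a half turn about z gives the same grasp; the last joint's range is limited). The gripper opens to 85 mm and grips with 20 to 120 N. Pads are 22 mm wide; open, the fingers measure 114 mm over their backs; the gripper's body (76 mm by 85 mm) begins 54 mm behind the grasp point. The pads swing forward as they close: fully open they stand 13 mm farther back than shut.
Start: joints at [-1.176, 0.332, -0.065, 1.46, 0.022, 1.35, -0.088], TCP at [253.584, 571.267, 231.338] pointing down, gripper open.
Joint ranges: [-2.6, 2.6], [-0.5, 2.12], [-1.47, 1.34], [0.16, 2.42], [-1.27, 4.41], [0.06, 2.06], [-2.6, 2.6]. Speed limits (rad/s): [2.22, 2.22, 2.79, 2.79, 3.14, 3.14, 3.14].

## Interface

Orientations are given as a unit quaternion [w, x, y, z].
In Python, from station import bot gives the robot as it stands.
- The arm moves only by the tool drive_tool, never from a script. Its argument "commands" is a list that holds one entry, the list of rows, each a list of 7 numbers: the shift along the tool's x, y, z in m, then the turn, a rotation vector about the tool's x, y, z in rad, then the finger opening in m, from 0 to 0.0854. A call has 1 to 5 rows; each row is the pose to reach, as a shift and turn from the pose commanded when the call began, along the tool's axes at that moment; what a row does not reach only later rows make up. A row lasts 1/10 s, in which the tool goes at most 50 mm and 8.59 degrees, less where a joint would pass 70% of its speed; a pose out of reach is approached as far as the arm can. A call with a gripper value outside its range is refused whole. The fingers move at their own pace and stop on an object; "squeeze" is the grip in N (left out, the last holds). Time passes only in rows, so rows that repeat a pose let the fingers close. It gives the time, the measured TCP pose, the force and the opening at its end, in the units of the state.
- bot.get_obs(): the state, without advancing time (a new reading comes with each control period).
- bot.grab_frame(name): name is "side" or "top" or "wrist"; returns a dict with "pixels" (400x640x3 uint8, blue, green, red), "intrinsics" (3x3 intrinsics, pixels), "extrinsics" (4x4, takes a point from world to camera coordinates). Camera axes: x right, y up, looking along -z (the intrinsics and any distortion apply to the point x, -y, -z); pixel columns grow to the right and rows downward; lengths in mm; the calibration is good to about 2 mm. A picture is of the moment at which its call begins. There is no depth.
- bot.job_done(): hands the job in, once; it reports no verdict.
The state is a dict: "t": time; "q": joint angles; "joint_velocities": joint speeds; "joint_efforts": joint torques, N m; "tcp_pos": TCP position; "eef_rot": TCP orientation; "force": force on the tool from outside, world axes, zero at the start; "ft_torque": the same for the moment, N m; "width": finger opening in mm.
Only numpy, scipy, OpenCV 4.12 (cv2) and the standard library are available. Lean on these libraries where they do the work, as an engineer would, in place of code of your own. Each camera call takes 0.05 s, during which the arm holds its last target.

## Working session

There is one attempt and no reset: what is moved stays moved. The work goes in short steps, Python scripts to look and compute and a tool call to move; the robot and the scene stay as the last step left them, time stands still between calls to the robot, and variables do not carry over. Pictures are saved under pics/ and viewed, and the job is handed in when it is done.

Besides the shell and the picture viewer there is one more tool, called after ">>>" by a JSON object that holds its "method" and its "body", one argument or row to a line. drive_tool: Moves the arm, as the interface text tells. Its arguments: {"type":"object","properties":{"commands":{"type":"array","items":{"type":"array","items":{"type":"array","items":{"type":"number"}}}},"squeeze":{"type":"number"}},"required":["commands"]}

```bash
ls; mkdir -p pics
python3 - <<'E'
from station import bot
import cv2,json
print(bot.get_obs())
for n in ["side","top","wrist"]:
    f=bot.grab_frame(n); cv2.imwrite(f"pics/a_{n}.png",f["pixels"]); print(n,f["intrinsics"],f["extrinsics"],[k for k in f])
E
```

```text
pics
{'t': 0.0, 'q': array([-1.175637  ,  0.33287437, -0.0647091 ,  1.46095409,  0.02159326,
        1.34991815, -0.08850664]), 'joint_velocities': array([ 0.00081199,  0.00108242, -0.00041379,  0.00098509, -0.00048324,
        0.00045162,  0.00022311]), 'joint_efforts': array([ 3.02003682e-04, -6.25471330e+01,  4.94935596e-02, -3.91597331e+01,
        1.63139025e-02,  1.03064047e-02,  1.00530085e-05]), 'tcp_pos': array([253.41217176, 570.89572136, 230.50830666]), 'eef_rot': array([-1.22000284e-04,  2.07353360e-01,  9.78265839e-01, -7.19047814e-04]), 'force': array([-0.46980995,  0.20409887, -0.93744265]), 'ft_torque': array([ 0.02250916,  0.01361222, -0.01029787]), 'width': 85.13876140217488}
side [[509.35718084   0.         323.88223005]
 [  0.         509.35718084 200.55152441]
 [  0.           0.           1.        ]] [[ 9.85511737e-01 -1.69504715e-01 -5.89639446e-03 -4.91254281e+02]
 [ 1.22979068e-01  6.90202989e-01  7.13089042e-01 -1.52577224e+02]
 [-1.16802246e-01 -7.03482754e-01  7.01048679e-01 -1.43352836e+03]
 [ 0.00000000e+00  0.00000000e+00  0.00000000e+00  1.00000000e+0
[... 222 characters left out ...]
3 -3.86239676e+01]
 [ 9.75694157e-01  6.53776713e-02  2.09157051e-01 -5.03866143e+02]
 [-2.09132769e-01 -7.29160218e-03  9.77860071e-01 -1.60235113e+03]
 [ 0.00000000e+00  0.00000000e+00  0.00000000e+00  1.00000000e+00]] ['pixels', 'intrinsics', 'extrinsics']
wrist [[282.55676618   0.         318.27415707]
 [  0.         282.55676618 202.96526939]
 [  0.           0.           1.        ]] [[ 4.06334358e-01  9.13724154e-01 -7.47996710e-04 -6.24567091e+02]
 [-8.78481592e-01  3.90436518e-01 -2.75371418e-01  3.61197301e+01]
 [-2.51321471e-01  1.12549970e-01  9.61337621e-01 -3.77994930e+02]
 [ 0.00000000e+00  0.00000000e+00  0.00000000e+00  1.00000000e+00]] ['pixels', 'intrinsics', 'extrinsics']
```

View pics/a_side.png

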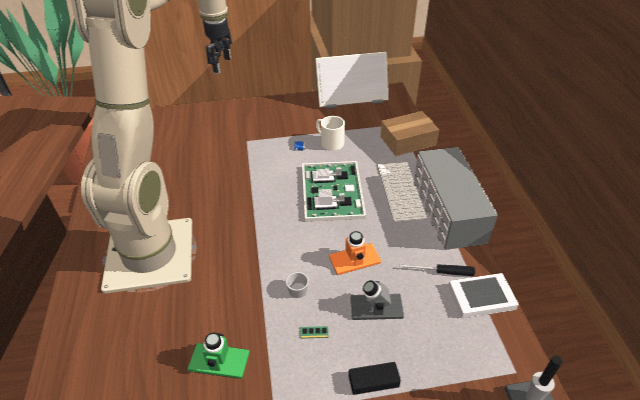

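View pics/a_top.png

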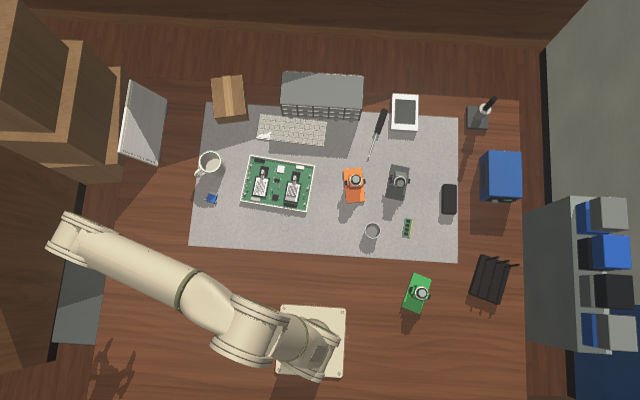

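View pics/a_wrist.png

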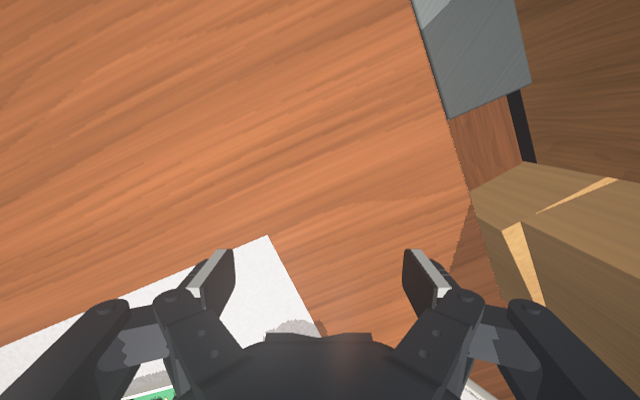

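The side and top views show the tray (top px ~278,183) and the dark camera (~398,182), with the orange and green look-alikes beside it. Next I zoom in and measure coarsely.

```bash
cat > h.py <<'E'
import numpy as np, cv2
from scipy.spatial.transform import Rotation as R
def proj(f,P):
    P=np.atleast_2d(P); E=f["extrinsics"]; c=P@E[:3,:3].T+E[:3,3]
    c=c*[1,-1,-1]; u=c@f["intrinsics"].T; return u[:,:2]/u[:,2:]
def ray(f,uv):
    E=f["extrinsics"]; K=f["intrinsics"]; uv=np.atleast_2d(uv)
    d=np.c_[uv,np.ones(len(uv))]@np.linalg.inv(K).T*[1,-1,-1]
    o=-E[:3,:3].T@E[:3,3]; d=d@E[:3,:3]; return o,d/np.linalg.norm(d,axis=1)[:,None]
def onz(f,uv,z):
    o,d=ray(f,uv); return o+d*((z-o[2])/d[:,2:])
def tri(fs,uvs):
    A=np.zeros((3,3));b=np.zeros(3);L=[]
    for f,uv in zip(fs,uvs):
        o,d=ray(f,uv);M=np.eye(3)-np.outer(d[0],d[0]);A+=M;b+=M@o;L.append((M,o))
    p=np.linalg.solve(A,b);return p,[np.linalg.norm(M@(p-o)) for M,o in L]
def qR(q): return R.from_quat([q[1],q[2],q[3],q[0]])
def crop(f,x,y,w,h,s,name):
    cv2.imwrite(f"pics/{name}.png",cv2.resize(f["pixels"][y:y+h,x:x+w],None,fx=s,fy=s,interpolation=cv2.INTER_CUBIC))
E
python3 - <<'E'
from h import *; from station import bot
import pickle
t=bot.grab_frame("top"); s=bot.grab_frame("side"); pickle.dump((t,s),open("ts.pkl","wb"))
crop(t,230,140,200,90,4,"b_top"); crop(s,290,140,130,190,3,"b_side")
m=cv2.inRange(t["pixels"],(0,0,0),(255,255,255))
print(onz(t,[[278,183]],16),onz(t,[[398,182]],12))
o=bot.get_obs(); Rt=qR(o["eef_rot"]).as_matrix(); print(Rt)
w=bot.grab_frame("wrist"); E=w["extrinsics"]; c=-E[:3,:3].T@E[:3,3]
print("cam in tool",Rt.T@(c-o["tcp_pos"])); print(E[:3,:3]@Rt)
E
```

```text
[[548.85073528 159.6245389   16.        ]] [[ 583.5723612  -285.52746618   12.        ]]
[[-9.13994447e-01  4.05726637e-01 -2.16869260e-04]
 [ 4.05726695e-01  9.13994302e-01 -5.15211431e-04]
 [-1.08177336e-05 -5.58890035e-04 -9.99999844e-01]]
cam in tool [ 6.89605951e+01  5.21796979e-02 -1.42236969e+02]
[[-6.73552312e-04  9.99999661e-01 -4.74424578e-04]
 [ 9.61351090e-01  7.78141133e-04  2.75324310e-01]
 [ 2.75324586e-01 -2.70643259e-04 -9.61351288e-01]]
```

View pics/b_top.png

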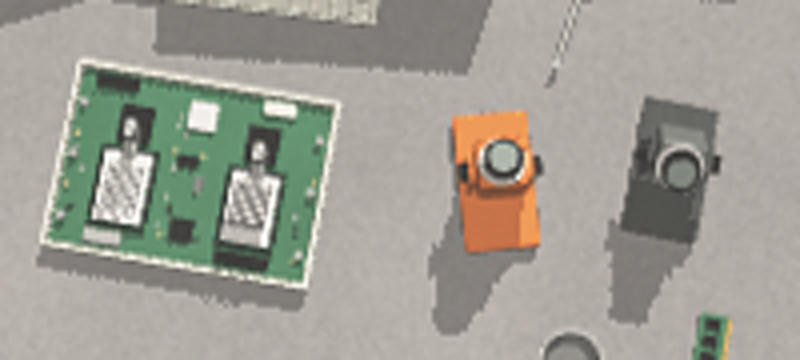

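View pics/b_side.png

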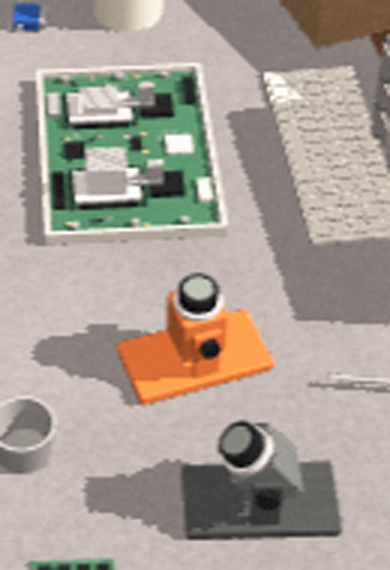

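Run:
```python
from h import *; import pickle
t,s=pickle.load(open("ts.pkl","rb"))
for n,f,off,sc,C,z in [("tray t",t,(230,140),4,[(80,62),(340,101),(305,288),(42,243)],16),
 ("tray s",s,(290,140),3,[(37,66),(200,64),(228,232),(43,242)],16),
 ("foot t",t,(230,140),4,[(647,97),(718,108),(692,242),(622,230)],12),
 ("foot s",s,(290,140),3,[(184,465),(331,462),(341,528),(185,532)],12)]:
    p=onz(f,np.array(off)+(np.array(C)+.5)/sc-.5,z)[:,:2]
    print(n,p.round(1).tolist(),p.mean(0).round(1),"sides",[np.round(np.linalg.norm(p[i]-p[i-1]),1) for i in range(4)])
    for i in range(4):
        d=p[i]-p[i-1]; print("  ang",np.round(np.arctan2(d[1],d[0]),3),end="")
    print()
uv=lambda off,sc,a:np.array(off)+(np.array(a)+.5)/sc-.5
print("lens",tri([t,s],[uv((230,140),4,(682,170)),uv((290,140),3,(239,445))]))
```

```text
tray t [[649.0, 275.1], [627.6, 28.9], [448.3, 48.7], [474.0, 292.9]] [549.7 161.4] sides [np.float64(175.9), np.float64(247.2), np.float64(180.4), np.float64(245.6)]
  ang -0.101  ang -1.658  ang 3.032  ang 1.466
tray s [[477.5, 306.8], [656.0, 278.3], [628.1, 21.9], [446.0, 40.5]] [551.9 161.9] sides [np.float64(268.2), np.float64(180.8), np.float64(257.9), np.float64(183.1)]
  ang 1.453  ang -0.158  ang -1.679  ang 3.04
foot t [[652.0, -258.5], [645.8, -325.4], [515.8, -304.7], [522.8, -239.7]] [ 584.1 -282.1] sides [np.float64(130.6), np.float64(67.2), np.float64(131.6), np.float64(65.4)]
  ang -0.144  ang -1.664  ang 2.984  ang 1.464
foot s [[528.8, -238.7], [654.4, -257.6], [644.5, -323.0], [515.7, -304.3]] [ 585.9 -280.9] sides [np.float64(66.9), np.float64(127.1), np.float64(66.2), np.float64(130.1)]
  ang 1.375  ang -0.15  ang -1.722  ang 2.997
lens (array([ 563.28089154, -280.45085456,   90.16600465]), [np.float64(0.34632989864649066), np.float64(0.34632989864629254)])
```

>>> {"method": "drive_tool", "body": {
  "commands": [
    [[-0.038,-0.026,0,0,0,-0.06,0.085],[-0.076,-0.052,0,0,0,-0.12,0.085],[-0.114,-0.077,0,0,0,-0.18,0.085],[-0.152,-0.103,0,0,0,-0.24,0.085],[-0.19,-0.129,0,0,0,-0.307,0.085]]
  ]
}}

```text
t: 0.8
tcp_pos: [375.6, 374.5, 231.4]
eef_rot: [0.0, 0.054, 0.999, 0.0]
force: [0.1, -0.2, 0.1]
width: 85.1
```

```bash
cat >> h.py <<'E'
def delta(o,pos,Rw):
    """shift/turn in tool axes from present pose to world pos and rot"""
    Rt=qR(o["eef_rot"]); 
    return ((Rt.inv().apply(np.array(pos)-o["tcp_pos"]))/1000).round(4),(Rt.inv()*Rw).as_rotvec().round(4)
def down(yaw): # tool down, tool x along world angle pi+yaw ; y along pi/2+yaw
    c,s=np.cos(yaw),np.sin(yaw)
    return R.from_matrix(np.array([[-c,-s,0],[-s,c,0],[0,0,-1]]).T)
E
python3 - <<'E'
from h import *; from station import bot
o=bot.get_obs(); print(o["t"],o["tcp_pos"],o["force"]); print(delta(o,(545,102,230),down(-0.11)))
E
```

```text
0.8 [375.63489718 374.52792676 231.4010969 ] [ 0.12130033 -0.1580468   0.13783939]
(array([-0.1978, -0.2526,  0.0013]), array([0.0004, 0.0001, 0.0017]))
```

>>> {"method": "drive_tool", "body": {
  "commands": [
    [[-0.03,-0.038,0,0,0,0,0.085],[-0.06,-0.076,0,0,0,0,0.085],[-0.09,-0.115,0,0,0,0,0.085],[-0.12,-0.153,0,0,0,0,0.085],[-0.15,-0.19,0,0,0,0,0.085]]
  ]
}}

```text
t: 1.3
tcp_pos: [503.7, 168.9, 231.6]
eef_rot: [0.0, 0.055, 0.998, 0.0]
force: [1.2, 0.6, -0.3]
width: 84.9
```

>>> {"method": "drive_tool", "body": {
  "commands": [
    [[-0.025,-0.032,0,0,0,0,0.085],[-0.048,-0.062,0,0,0,0,0.085],[-0.048,-0.062,0,0,0,0,0.085]]
  ]
}}

```text
t: 1.6
tcp_pos: [545.8, 98.0, 231.3]
eef_rot: [0.001, 0.059, 0.998, -0.001]
force: [-0.3, -0.1, -0.3]
width: 84.8
```

Run:
```python
from h import *; from station import bot; import pickle
o=bot.get_obs(); print(o["t"],o["tcp_pos"],o["force"]); w=bot.grab_frame("wrist"); pickle.dump((o,w),open("w1.pkl","wb")); crop(w,0,0,640,400,1.25,"c_w")
```

```text
1.6 [545.76873642  97.95826692 231.34929196] [-0.30891313 -0.09788791 -0.33500382]
```

View pics/c_w.png

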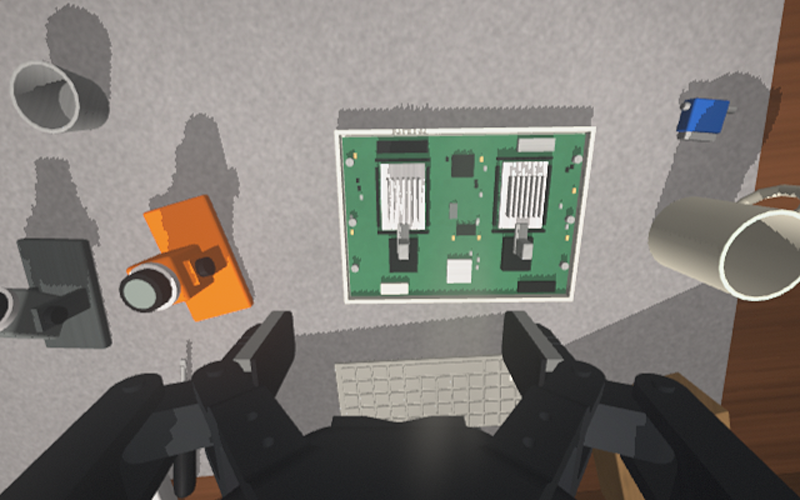

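The wrist view shows the whole tray. The tall sink is at px ~(403,195) of the 800-wide picture, with its tab at ~(404,242). I zoom in.

Run:
```python
from h import *; import pickle
o,w=pickle.load(open("w1.pkl","rb")); crop(w,260,95,225,155,3.5,"d_w")
```

```text
(no output)
```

View pics/d_w.png

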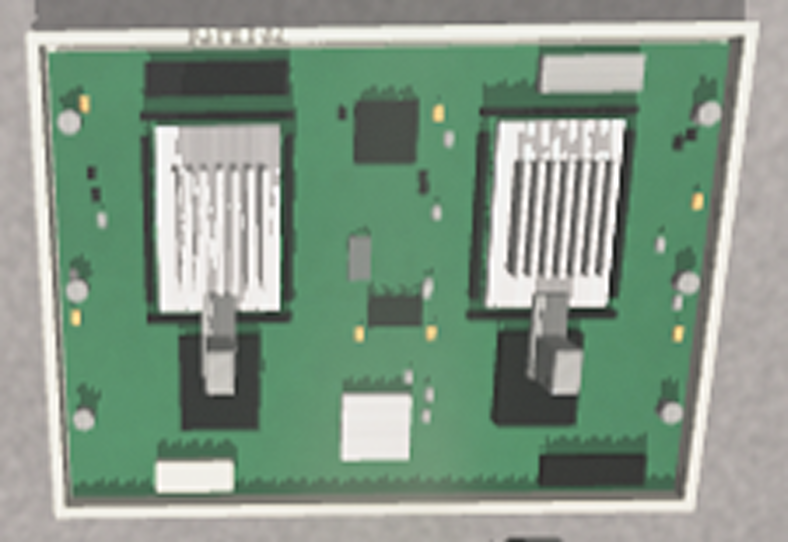

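Run:
```python
from h import *; import pickle
o,w=pickle.load(open("w1.pkl","rb"))
U=lambda C:np.array((260,95))+(np.array(C)+.5)/3.5-.5
p=onz(w,U([(27,32),(760,22),(695,512),(57,518)]),16)[:,:2]
print(p.round(1).tolist(),p.mean(0)); 
for i in range(4):
    d=p[i]-p[i-1]; print(np.linalg.norm(d).round(1),np.arctan2(d[1],d[0]).round(4))
yaw=-0.1
tc=p.mean(0)
yaw=np.mean([np.arctan2(*(p[1]-p[0])[::-1])-np.pi/2, np.arctan2(*(p[2]-p[3])[::-1])-np.pi/2,np.arctan2(*(p[3]-p[0])[::-1]),np.arctan2(*(p[2]-p[1])[::-1])]);print("yaw",yaw)
c,s=np.cos(yaw),np.sin(yaw);M=np.array([[c,s],[-s,c]])
for n,C,z in [("plate",[(153,124),(282,124),(282,310),(158,312)],18),("tabtop",[(205,350),(236,350),(235,395),(205,395)],45),("tabL",[(553,349),(582,345),(582,393),(555,395)],45),
 ("plateL",[(497,119),(627,119),(612,305),(487,306)],18),("guide",[(180,333),(260,333),(259,429),(182,429)],18)]:
    q=onz(w,U(C),z)[:,:2]; print(n,((q-tc)@M.T).round(1).tolist(),((q-tc)@M.T).mean(0).round(1),"world",q.mean(0).round(1))
```

```text
[[449.4, 47.7], [476.0, 296.1], [655.7, 277.2], [628.6, 29.0]] [552.44382812 162.47926119]
180.1 3.0376
249.9 1.4642
180.6 -0.105
249.7 -1.6794
yaw -0.1060433188752562
plate [[-59.3, -82.8], [-58.7, -37.8], [7.4, -37.3], [7.5, -82.8]] [-25.8 -60.2] world [520.4 105.4]
tabtop [[15.2, -65.6], [15.4, -55.0], [31.5, -55.4], [31.4, -65.8]] [ 23.4 -60.4] world [569.3  99.9]
tabL [[16.4, 53.6], [15.1, 63.4], [32.3, 65.0], [32.9, 55.7]] [24.2 59.4] world [582.8 219. ]
plateL [[-59.4, 36.9], [-58.8, 82.0], [7.1, 83.4], [6.9, 37.7]] [-26.1  60. ] world [532.9 224.9]
guide [[15.5, -74.9], [15.9, -45.3], [53.4, -45.7], [53.0, -74.9]] [ 34.5 -60.2] world [580.3  99. ]
```

Run:
```python
from h import *; from station import bot
o=bot.get_obs(); print(delta(o,(569.5,100,90),down(-0.106)))
```

```text
(array([-0.0248,  0.0018,  0.1412]), array([-0.0008,  0.0002, -0.0097]))
```

>>> {"method": "drive_tool", "body": {
  "commands": [
    [[-0.008,0.001,0.035,0,0,-0.01,0.045],[-0.017,0.002,0.07,0,0,-0.01,0.045],[-0.025,0.002,0.11,0,0,-0.01,0.045],[-0.025,0.002,0.141,0,0,-0.01,0.045],[-0.025,0.002,0.141,0,0,-0.01,0.045]]
  ],
  "squeeze": 30
}}

```text
t: 2.15
tcp_pos: [565.6, 104.0, 86.1]
eef_rot: [-0.004, 0.049, 0.999, -0.001]
force: [-0.9, 0.1, -0.3]
width: 44.9
```

Run:
```python
from h import *; from station import bot
o=bot.get_obs(); print(o["tcp_pos"],o["width"],delta(o,(569.5,100,24),down(-0.106)))
w=bot.grab_frame("wrist"); crop(w,200,100,240,180,3.3,"e_w")
```

```text
[565.58392274 104.01965683  86.0947871 ] 44.88801247467118 (array([-0.0047, -0.0035,  0.0621]), array([-0.0025, -0.0073,  0.007 ]))
```

View pics/e_w.png

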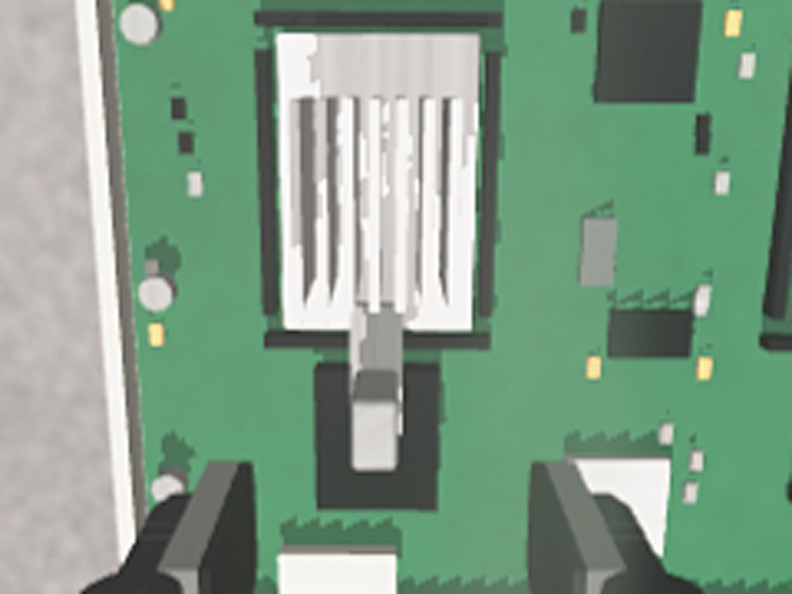

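>>> {"method": "drive_tool", "body": {
  "commands": [
    [[0,0,0,0,0,0,0.045],[0,0,0,0,0,0,0.045]]
  ]
}}

```text
t: 2.4
tcp_pos: [570.0, 103.9, 92.6]
eef_rot: [0.002, 0.05, 0.999, 0.001]
force: [-0.6, 0.6, -0.1]
width: 44.7
```

Run:
```python
from h import *; from station import bot
o=bot.get_obs(); print(o["tcp_pos"],o["width"],delta(o,(569.5,100,24),down(-0.106)))
w=bot.grab_frame("wrist")
U=lambda C:np.array((200,100))+(np.array(C)+.5)/3.3-.5
q=onz(w,U([(353,403),(397,405),(396,470),(353,470)]),45);print(q,q.mean(0))
```

```text
[569.99387803 103.90417236  92.58912104] 44.69140476317147 (array([ 0.0003, -0.0041,  0.0686]), array([0.0017, 0.003 , 0.0057]))
[[568.64013758  95.58105578  45.        ]
 [570.06173665 104.98540975  45.        ]
 [585.19616285 103.25590702  45.        ]
 [584.23073087  93.82069779  45.        ]] [577.03219199  99.41076758  45.        ]
```

Run:
```python
from h import *; from station import bot
o=bot.get_obs(); print(o["t"],o["tcp_pos"],o["joint_velocities"].round(3))
w=bot.grab_frame("wrist"); crop(w,200,100,240,180,3.3,"f_w")
import pickle; pickle.dump((o,w),open("w2.pkl","wb"))
```

```text
2.45 [569.90046419 103.72842811  92.36211373] [ 0.004  0.006 -0.001  0.007 -0.001 -0.006  0.   ]
```

View pics/f_w.png

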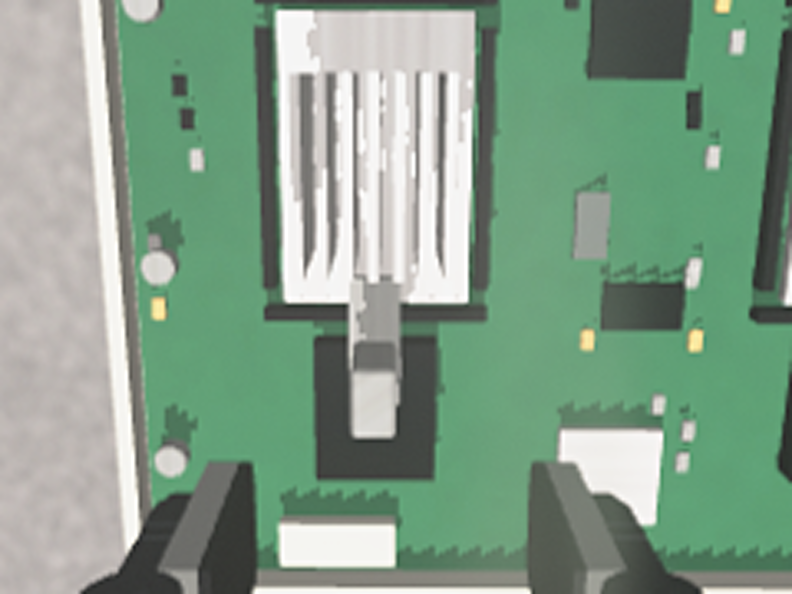

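Run:
```python
from h import *; import pickle
o,w=pickle.load(open("w2.pkl","rb"))
U=lambda C:np.array((200,100))+(np.array(C)+.5)/3.3-.5
q=onz(w,U([(351,372),(395,372),(394,438),(351,438)]),45);print(q,q.mean(0))
print(delta(o,(*q.mean(0)[:2],23),down(-0.106)))
# plate corners z 18
q=onz(w,U([(276,10),(476,12),(468,304),(283,303)]),18);print(q,q.mean(0))
```

```text
[[561.44250644  95.81061188  45.        ]
 [562.39766066 105.15857968  45.        ]
 [577.4318285  103.43008068  45.        ]
 [576.47703092  94.10164743  45.        ]] [569.43725663  99.62522992  45.        ]
(array([ 0.0002, -0.0042,  0.0694]), array([0.0016, 0.0028, 0.0055]))
[[485.56992708  86.82773054  18.        ]
 [490.40103772 130.39745818  18.        ]
 [555.95094058 123.49641404  18.        ]
 [551.22216578  79.55979828  18.        ]] [520.78601779 105.07035026  18.        ]
```

>>> {"method": "drive_tool", "body": {
  "commands": [
    [[0,-0.003,0.02,0,0,0.005,0.045],[0,-0.004,0.04,0,0,0.005,0.045],[0,-0.004,0.055,0,0,0.005,0.045],[0,-0.004,0.064,0,0,0.005,0.045],[0,-0.004,0.067,0,0,0.005,0.045]]
  ]
}}

```text
t: 3.0
tcp_pos: [568.2, 99.3, 22.7]
eef_rot: [-0.0, 0.053, 0.999, -0.0]
force: [-0.6, -0.0, 0.6]
width: 45.0
```

>>> {"method": "drive_tool", "body": {
  "commands": [
    [[0,0,0,0,0,0,0.045],[0,0,0,0,0,0,0.045]]
  ]
}}

```text
t: 3.2
tcp_pos: [569.0, 99.3, 24.0]
eef_rot: [0.001, 0.053, 0.999, 0.0]
force: [-0.0, 0.8, -0.1]
width: 45.1
```

Run:
```python
from h import *; from station import bot
o=bot.get_obs(); print(o["tcp_pos"],o["force"],o["width"],delta(o,(569.5,99.7,23),down(-0.106)))
w=bot.grab_frame("wrist"); crop(w,200,150,240,180,3.3,"g_w")
```

```text
[569.04524918  99.34444184  24.04692049] [-0.00866382  0.80974652 -0.13393918] 45.126299543420906 (array([-0.0004,  0.0004,  0.001 ]), array([0.0005, 0.001 , 0.0002]))
```

View pics/g_w.png

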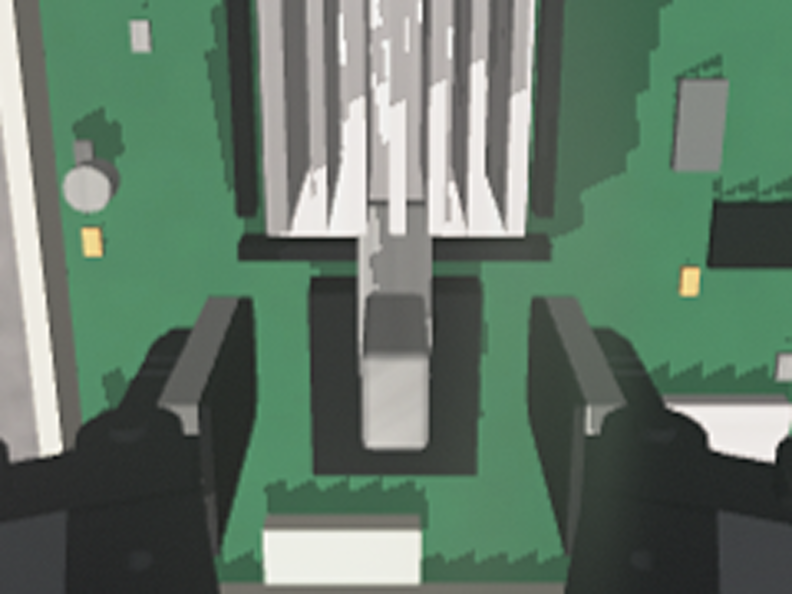

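The fingers straddle the tab, centred to within a pixel or so (tab at crop col 395, finger middle 392). Next, close.

>>> {"method": "drive_tool", "body": {
  "commands": [
    [[0,0,0,0,0,0,0.02],[0,0,0,0,0,0,0.0],[0,0,0,0,0,0,0.0],[0,0,0,0,0,0,0.0],[0,0,0,0,0,0,0.0]]
  ],
  "squeeze": 30
}}

```text
t: 3.75
tcp_pos: [568.8, 99.7, 23.8]
eef_rot: [0.0, 0.053, 0.999, 0.0]
force: [-0.8, 1.8, 6.4]
width: 9.1
```

>>> {"method": "drive_tool", "body": {
  "commands": [
    [[-0.003,0,-0.001,0,0,0,0.0],[-0.007,0,-0.001,0,0,0,0.0],[-0.011,0,-0.001,0,0,0,0.0],[-0.015,0,-0.001,0,0,0,0.0],[-0.018,0,-0.001,0,0,0,0.0]]
  ]
}}

```text
t: 4.25
tcp_pos: [586.5, 97.8, 23.9]
eef_rot: [-0.0, 0.053, 0.999, 0.0]
force: [-1.1, 5.7, -2.7]
width: 9.3
```

>>> {"method": "drive_tool", "body": {
  "commands": [
    [[-0.002,0,0,0,0,0,0.0],[-0.004,0,0,0,0,0,0.0],[-0.004,0,0,0,0,0,0.0]]
  ]
}}

```text
t: 4.55
tcp_pos: [590.7, 97.4, 23.9]
eef_rot: [-0.0, 0.053, 0.999, 0.0]
force: [1.6, 5.4, -3.4]
width: 9.4
```

>>> {"method": "drive_tool", "body": {
  "commands": [
    [[-0.001,0,0,0,0,0,0.0],[-0.001,0,0,0,0,0,0.0]]
  ]
}}

```text
t: 4.75
tcp_pos: [591.5, 97.3, 23.9]
eef_rot: [-0.0, 0.053, 0.999, 0.0]
force: [-0.5, 3.9, -3.1]
width: 9.2
```

>>> {"method": "drive_tool", "body": {
  "commands": [
    [[-0.001,0,0,0,0,0,0.0],[-0.001,0,0,0,0,0,0.0]]
  ]
}}

```text
t: 4.95
tcp_pos: [592.0, 97.2, 23.9]
eef_rot: [-0.001, 0.053, 0.999, 0.0]
force: [-3.2, 4.7, -0.6]
width: 9.2
```

>>> {"method": "drive_tool", "body": {
  "commands": [
    [[-0.001,0,0,0,0,0,0.0],[-0.001,0,0,0,0,0,0.0]]
  ]
}}

```text
t: 5.15
tcp_pos: [592.0, 97.2, 23.8]
eef_rot: [-0.002, 0.053, 0.999, 0.0]
force: [-8.8, 5.0, 3.7]
width: 9.4
```

The stop is reached: position stays at x = 592.0 while force rises. Next, open and lift.

>>> {"method": "drive_tool", "body": {
  "commands": [
    [[0.001,0,0,0,0,0,0.03],[0.001,0,0,0,0,0,0.055],[0.001,0,0,0,0,0,0.055]]
  ]
}}

```text
t: 5.45
tcp_pos: [592.8, 95.8, 24.4]
eef_rot: [0.0, 0.053, 0.999, -0.0]
force: [-0.1, -0.4, 0.2]
width: 52.5
```

>>> {"method": "drive_tool", "body": {
  "commands": [
    [[0,0,-0.03,0,0,0,0.06],[0.01,0,-0.06,0,0,0,0.06],[0.04,0,-0.09,0,0,0,0.06],[0.06,0,-0.1,0,0,0,0.06],[0.068,0,-0.1,0,0,0,0.06]]
  ]
}}

```text
t: 5.95
tcp_pos: [524.7, 104.0, 126.2]
eef_rot: [0.001, 0.053, 0.999, 0.001]
force: [0.3, -0.7, -0.3]
width: 59.9
```

>>> {"method": "drive_tool", "body": {
  "commands": [
    [[0,0,0,0,0,0,0.06],[0,0,0,0,0,0,0.06],[0,0,0,0,0,0,0.06]]
  ]
}}

```text
t: 6.25
tcp_pos: [525.1, 103.4, 123.4]
eef_rot: [-0.0, 0.053, 0.999, -0.0]
force: [0.4, -0.2, -0.8]
width: 60.3
```

Run:
```python
from h import *; from station import bot
o=bot.get_obs(); print(o["tcp_pos"],o["force"],o["width"])
w=bot.grab_frame("wrist"); crop(w,200,80,240,180,3.3,"i_w")
import pickle; pickle.dump((o,w),open("w3.pkl","wb"))
```

```text
[525.12119342 103.41122465 123.41301797] [ 0.4304543  -0.20422097 -0.78953093] 60.316392676186105
```

View pics/i_w.png

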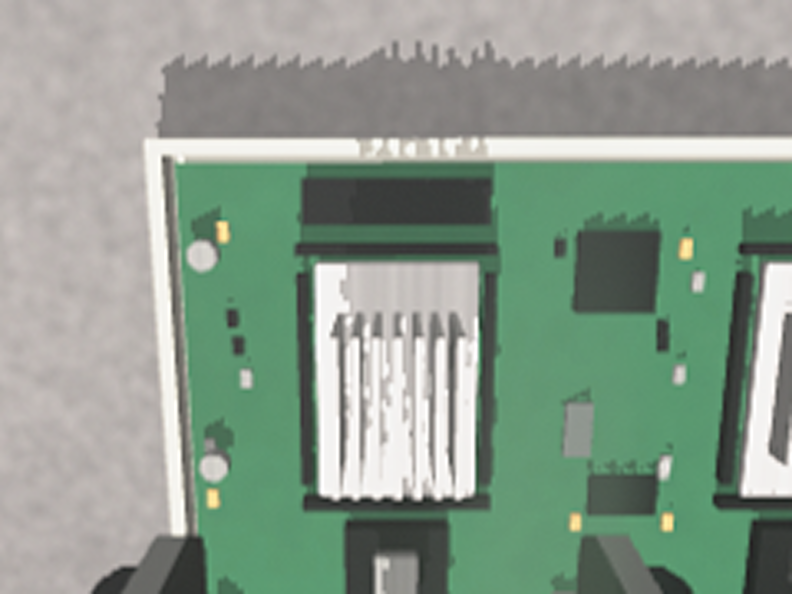

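Run:
```python
from h import *; import pickle
o,w=pickle.load(open("w3.pkl","rb"))
U=lambda C:np.array((200,80))+(np.array(C)+.5)/3.3-.5
q=onz(w,U([(314,263),(479,263),(476,497),(318,497)]),18);print(q,q.mean(0))
print(delta(o,(520.7,105.1,22),down(-0.106)))
```

```text
[[485.41139221  86.78529841  18.        ]
 [490.07367881 130.20539452  18.        ]
 [556.02227557 123.98257682  18.        ]
 [551.23184785  79.33848967  18.        ]] [520.68479861 105.07793986  18.        ]
(array([0.0045, 0.0013, 0.1014]), array([-0.0009, -0.0008, -0.0003]))
```

>>> {"method": "drive_tool", "body": {
  "commands": [
    [[0.0045,0.001,0.03,0,0,0,0.065],[0.0045,0.001,0.06,0,0,0,0.065],[0.0045,0.001,0.08,0,0,0,0.065],[0.0045,0.001,0.092,0,0,0,0.065],[0.0045,0.001,0.098,0,0,0,0.065]]
  ]
}}

```text
t: 6.8
tcp_pos: [520.1, 104.9, 25.1]
eef_rot: [-0.001, 0.053, 0.999, -0.0]
force: [0.0, -0.0, 0.7]
width: 65.3
```

>>> {"method": "drive_tool", "body": {
  "commands": [
    [[0,0,0.002,0,0,0,0.065],[0,0,0.002,0,0,0,0.065]]
  ]
}}

```text
t: 7.0
tcp_pos: [520.9, 105.3, 24.8]
eef_rot: [0.0, 0.053, 0.999, 0.0]
force: [0.0, -0.7, 0.2]
width: 64.9
```

Run:
```python
from h import *; from station import bot
o=bot.get_obs(); print(o["tcp_pos"],o["force"],o["width"],delta(o,(520.7,105.1,22),down(-0.106)))
w=bot.grab_frame("wrist"); crop(w,200,130,240,180,3.3,"j_w")
```

```text
[520.88382313 105.34114612  24.77186778] [ 0.04462703 -0.68851175  0.22434059] 64.89531249522562 (array([ 0.0002, -0.0003,  0.0028]), array([0.0004, 0.0007, 0.    ]))
```

View pics/j_w.png

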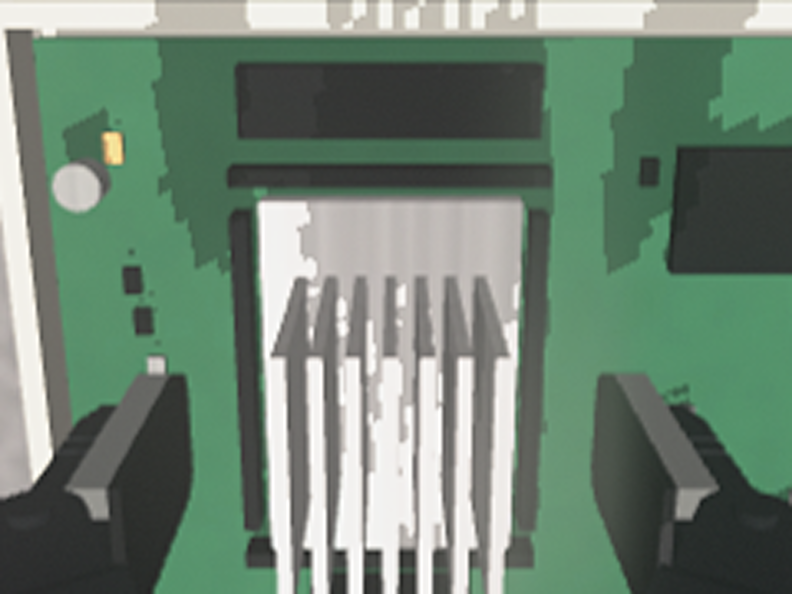

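Well centred: fins at crop cols 272–510, fingers 190–595. Next, lower 1.5 mm and close.

>>> {"method": "drive_tool", "body": {
  "commands": [
    [[0,0,0.0015,0,0,0,0.045],[0,0,0.0015,0,0,0,0.02],[0,0,0.0015,0,0,0,0.01],[0,0,0.0015,0,0,0,0.01],[0,0,0.0015,0,0,0,0.01]]
  ],
  "squeeze": 60
}}

```text
t: 7.55
tcp_pos: [520.8, 105.4, 23.4]
eef_rot: [0.0, 0.053, 0.999, 0.0]
force: [-1.0, 0.4, 6.3]
width: 31.3
```

Run:
```python
from h import *; from station import bot
o=bot.get_obs(); print(o["t"],o["tcp_pos"],o["force"],o["ft_torque"],o["width"],delta(o,(520.7,105.1,22),down(-0.106)))
w=bot.grab_frame("wrist"); crop(w,200,130,240,180,3.3,"k_w")
```

```text
7.55 [520.79607085 105.43621911  23.37300879] [-1.04807671  0.42623108  6.25647427] [-0.09819379  0.23764197 -0.0335279 ] 31.31995696296474 (array([ 0.0001, -0.0003,  0.0014]), array([0.0006, 0.0009, 0.0002]))
```

View pics/k_w.png

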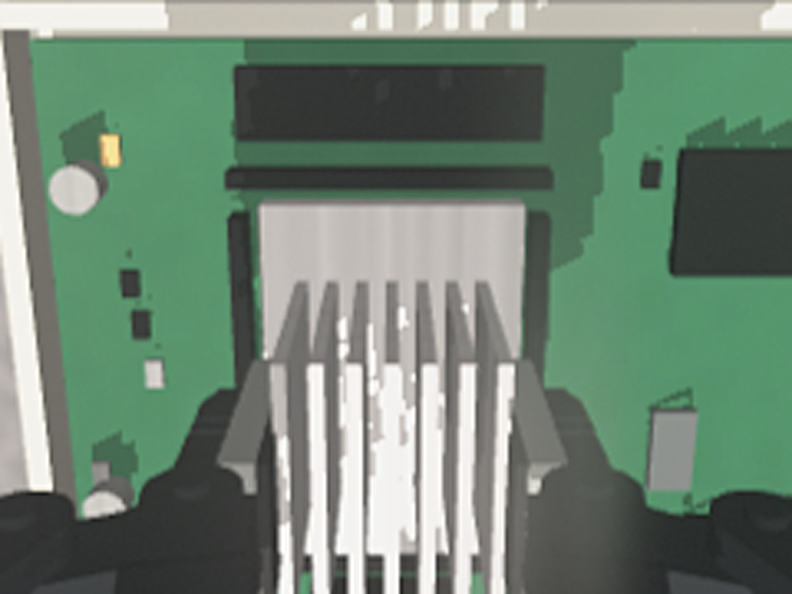

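Sink gripped (width 31.3 against 32). Lift slowly.

>>> {"method": "drive_tool", "body": {
  "commands": [
    [[0,0,-0.005,0,0,0,0.01],[0,0,-0.015,0,0,0,0.01],[0,0,-0.03,0,0,0,0.01],[0,0,-0.05,0,0,0,0.01],[0,0,-0.07,0,0,0,0.01]]
  ]
}}

```text
t: 8.1
tcp_pos: [520.2, 105.2, 94.0]
eef_rot: [-0.0, 0.053, 0.999, -0.0]
force: [-0.0, 0.1, -1.2]
width: 31.3
```

Run:
```python
from h import *; from station import bot
o=bot.get_obs(); print(o["t"],o["tcp_pos"],o["force"],o["ft_torque"],o["width"])
w=bot.grab_frame("wrist"); crop(w,200,130,240,180,3.3,"l_w")
```

```text
8.1 [520.15501793 105.1823959   93.97404404] [-0.0151678   0.06939556 -1.21675082] [ 0.04519714 -0.03833553  0.01421084] 31.286862385000674
```

View pics/l_w.png

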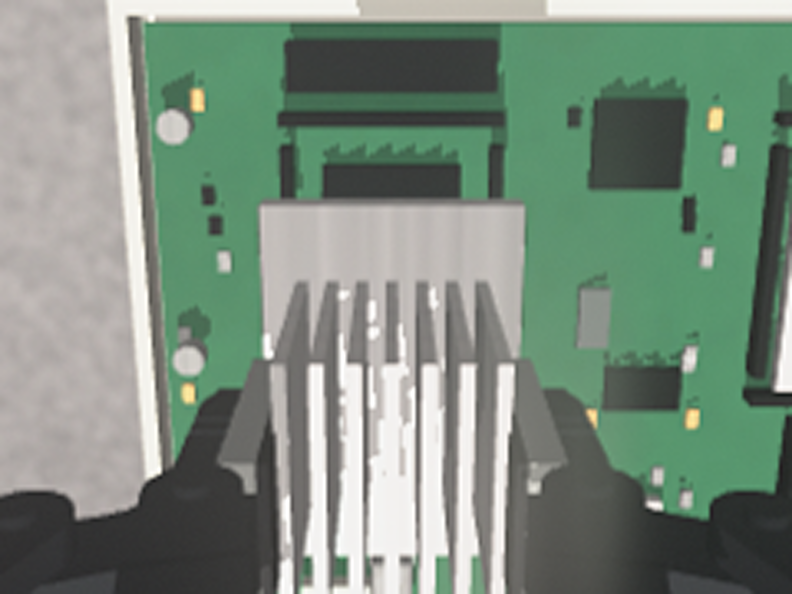

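Run:
```python
from h import *; from station import bot
o=bot.get_obs(); print(o["q"].round(3)); print(delta(o,(585,-170,235),down(-0.15)))
```

```text
[-0.535  0.247  0.283  1.88  -0.081  1.021  1.246]
(array([-0.0924, -0.2671, -0.1379]), array([0.0021, 0.0038, 0.0438]))
```

>>> {"method": "drive_tool", "body": {
  "commands": [
    [[-0.01,-0.01,-0.04,0,0,0.01,0.01],[-0.025,-0.04,-0.08,0,0,0.02,0.01],[-0.04,-0.085,-0.11,0,0,0.03,0.01],[-0.055,-0.13,-0.125,0,0,0.04,0.01],[-0.07,-0.175,-0.138,0,0,0.044,0.01]]
  ]
}}

```text
t: 8.65
tcp_pos: [570.4, -71.1, 230.8]
eef_rot: [0.001, 0.075, 0.997, 0.0]
force: [1.5, -0.6, -1.7]
width: 30.8
```

>>> {"method": "drive_tool", "body": {
  "commands": [
    [[-0.009,-0.04,0,0,0,0,0.01],[-0.018,-0.075,0,0,0,0,0.01],[-0.022,-0.09,0,0,0,0,0.01],[-0.022,-0.092,0,0,0,0,0.01],[-0.022,-0.092,0,0,0,0,0.01]]
  ]
}}

```text
t: 9.15
tcp_pos: [577.9, -163.5, 228.8]
eef_rot: [-0.0, 0.075, 0.997, 0.0]
force: [-0.3, -0.2, -0.7]
width: 31.2
```

Run:
```python
from h import *; from station import bot; import pickle
o=bot.get_obs(); print(o["t"],o["tcp_pos"],o["q"].round(2),o["joint_velocities"].round(3))
w=bot.grab_frame("wrist"); crop(w,0,0,640,400,1.25,"m_w"); pickle.dump((o,w),open("w4.pkl","wb"))
```

```text
9.15 [ 577.94418576 -163.49247959  228.79095578] [-0.19  0.29  0.48  1.56 -0.14  1.33  1.73] [-0.023 -0.006 -0.019  0.005 -0.003 -0.001 -0.006]
```

View pics/m_w.png

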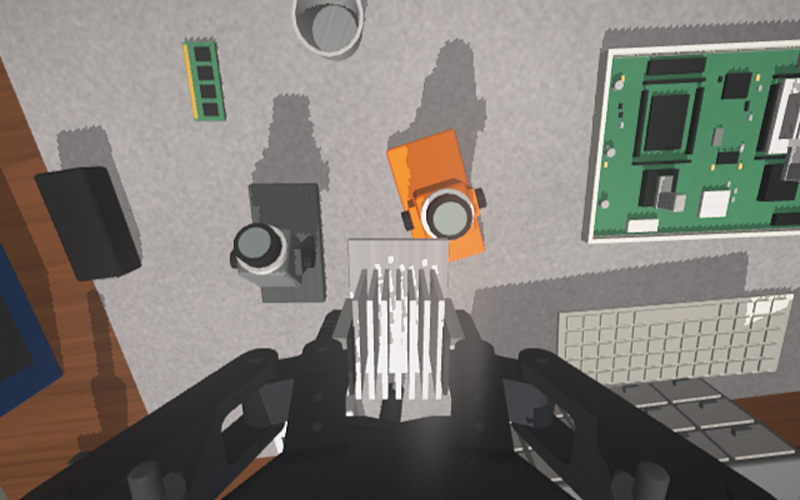

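The dark foot spans px (248–326, 183–301) with its lens at ~(260,245). I zoom in, then take a second vantage from the other side for a baseline.

Run:
```python
from h import *; import pickle
o,w=pickle.load(open("w4.pkl","rb")); crop(w,170,130,110,120,5,"n_w")
```

>>> {"method": "drive_tool", "body": {
  "commands": [
    [[0.005,-0.04,0,0,0,0,0.01],[0.01,-0.085,0,0,0,0,0.01],[0.015,-0.13,0,0,0,0,0.01],[0.018,-0.17,0,0,0,0,0.01],[0.02,-0.2,0,0,0,0,0.01]]
  ]
}}

```text
t: 9.7
tcp_pos: [528.0, -359.6, 229.1]
eef_rot: [0.0, 0.075, 0.997, 0.0]
force: [0.1, -0.1, -0.6]
width: 31.0
```

>>> {"method": "drive_tool", "body": {
  "commands": [
    [[0,-0.015,0,0,0,0,0.01],[0,-0.02,0,0,0,0,0.01],[0,-0.02,0,0,0,0,0.01]]
  ]
}}

```text
t: 10.0
tcp_pos: [526.4, -377.1, 228.7]
eef_rot: [-0.0, 0.074, 0.997, 0.0]
force: [0.5, 0.1, -1.4]
width: 31.2
```

Run:
```python
from h import *; from station import bot; import pickle
o=bot.get_obs(); print(o["t"],o["tcp_pos"],o["q"].round(2),o["joint_velocities"].round(3))
w=bot.grab_frame("wrist"); pickle.dump((o,w),open("w5.pkl","wb")); crop(w,0,0,640,400,1.25,"o_w")
```

```text
10.0 [ 526.35907248 -377.07618545  228.65980149] [ 0.13  0.42  0.57  1.43 -0.23  1.36  2.13] [-0.02  -0.009 -0.01   0.008  0.001 -0.001 -0.009]
```

View pics/n_w.png

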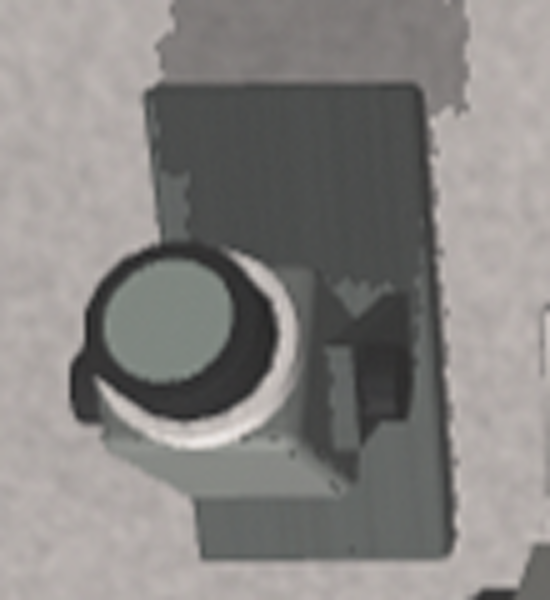

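View pics/o_w.png

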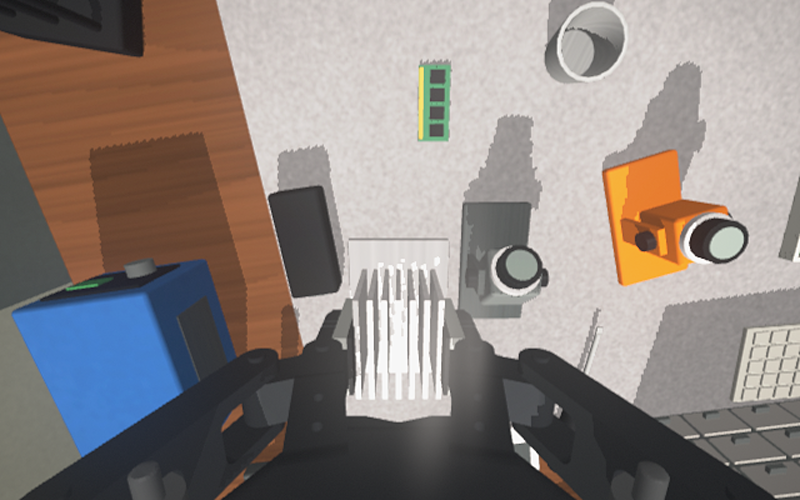

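Run:
```python
from h import *; import pickle
o,w=pickle.load(open("w5.pkl","rb")); crop(w,360,150,90,110,5,"p_w")
c=w["pixels"]; print(c[212,415])
o4,w4=pickle.load(open("w4.pkl","rb"));print(w4["pixels"][193,203], w4["pixels"][200,170+23])
for n,f,seed in [("4",w4,(203,193)),("5",w,(416,213))]:
    im=cv2.resize(f["pixels"],None,fx=4,fy=4,interpolation=cv2.INTER_CUBIC); 
    m=np.zeros((im.shape[0]+2,im.shape[1]+2),np.uint8)
    cv2.floodFill(im,m,(seed[0]*4+2,seed[1]*4+2),(0,0,255),(25,)*3,(25,)*3,4|cv2.FLOODFILL_FIXED_RANGE|(255<<8))
    cs,_=cv2.findContours(m[1:-1,1:-1].copy(),cv2.RETR_EXTERNAL,cv2.CHAIN_APPROX_NONE); k=max(cs,key=cv2.contourArea); e=cv2.fitEllipse(k)
    print(n,((np.array(e[0])+.5)/4-.5),np.array(e[1])/4,e[2],cv2.contourArea(k)/16)
```

```text
[154 164 154]
[128 134 127] [132 138 131]
4 [203.15690613 193.67753601] [22.91288185 25.89056396] 58.85642623901367 465.625
5 [416.91799927 211.69828796] [22.7661171  25.30304337] 122.57656860351562 452.1875
```

View pics/p_w.png

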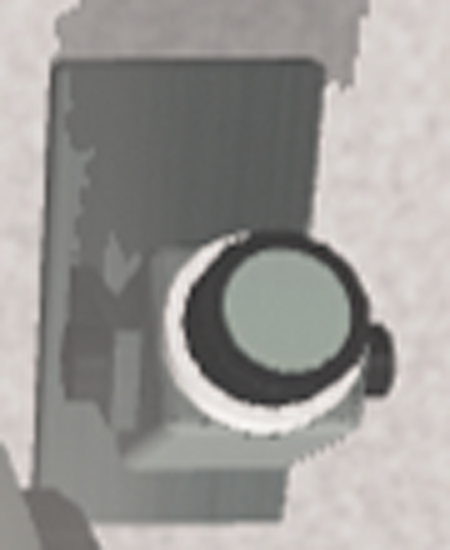

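Run:
```python
from h import *; import pickle
_,w4=pickle.load(open("w4.pkl","rb"));_,w5=pickle.load(open("w5.pkl","rb")); t,s=pickle.load(open("ts.pkl","rb"))
U4=lambda C:np.array((170,130))+(np.array(C)+.5)/5-.5
U5=lambda C:np.array((360,150))+(np.array(C)+.5)/5-.5
p=onz(w4,U4([(148,86),(420,86),(455,556),(202,558)]),12)[:,:2]
def rep(p):
    print(p.round(1).tolist(),p.mean(0).round(1))
    for i in range(4):
        d=p[i]-p[i-1]; print("  ",np.linalg.norm(d).round(1),np.arctan2(d[1],d[0]).round(4))
rep(p)
q=onz(w5,U5([(53,60),(325,64),(285,520)]),12)[:,:2]
print("w5",q.round(1).tolist(),((q[0]+q[2])/2).round(1)); print(np.linalg.norm(q[1]-q[0]),np.linalg.norm(q[2]-q[1]),np.arctan2(*(q[2]-q[1])[::-1]),np.arctan2(*(q[1]-q[0])[::-1])-np.pi/2)
L,r=tri([w4,w5],[(203.16,193.68),(416.92,211.70)]); print("lens wrist",L,r)
L2,r=tri([w4,w5,t,s],[(203.16,193.68),(416.92,211.70),(230+682.5/4-.5,140+170.5/4-.5),(290+239.5/3-.5,140+445.5/3-.5)]);print("all",L2,r)
fc=(p.mean(0)+(q[0]+q[2])/2)/2
for yaw in (-.15,):
    c,sn=np.cos(yaw),np.sin(yaw);M=np.array([[c,sn],[-sn,c]])
    print("fc",fc,"lens in foot",M@(L[:2]-fc))
    for n,f,uv in [("knobs4 left",w4,U4([(83,385)])),("knob4 right",w4,U4([(385,380)])),("knob5 R",w5,U5([(381,360)])),("knob5 L",w5,U5([(88,355)]))]:
        print(n,M@(onz(f,uv,55)[0,:2]-fc))
print("tilt from z",np.arccos((L[2]-55)/45))
```

```text
[[516.8, -304.7], [527.0, -237.5], [652.9, -255.0], [643.0, -323.9]] [ 584.9 -280.3]
   127.7 2.9912
   68.0 1.42
   127.1 -0.138
   69.6 -1.7134
w5 [[515.7, -308.7], [527.0, -240.5], [652.9, -257.3]] [ 584.3 -283. ]
69.16135929201377 127.00981894108175 -0.13316972489515466 -0.16386919615115403
lens wrist [ 561.34653377 -279.17555931   92.75552079] [np.float64(0.08946719338695981), np.float64(0.08946719338679933)]
all [ 562.49207961 -279.92078527   90.82853694] [np.float64(0.875394020218937), np.float64(1.3577554747704486), np.float64(1.0185646172635818), np.float64(0.9545872119971472)]
fc [ 584.59663567 -281.65665332] lens in foot [-23.35979836  -1.02121781]
knobs4 left [  1.52394689 -38.35432246]
knob4 right [ 0.37750854 32.21538382]
knob5 R [ 1.12876927 36.49724512]
knob5 L [ -0.09525925 -33.11460124]
tilt from z 0.5753322389446418
```

Run:
```python
from h import *; from station import bot
o=bot.get_obs(); print(delta(o,(610,-285,230),down(-0.147)))
```

```text
(array([-0.069 ,  0.1027, -0.0012]), array([ 0.0012, -0.    , -0.0005]))
```

>>> {"method": "drive_tool", "body": {
  "commands": [
    [[-0.02,0.03,0,0,0,0,0.01],[-0.045,0.065,0,0,0,0,0.01],[-0.062,0.092,0,0,0,0,0.01],[-0.069,0.1,0,0,0,0,0.01],[-0.069,0.103,0,0,0,0,0.01]]
  ]
}}

```text
t: 10.55
tcp_pos: [610.9, -283.3, 228.5]
eef_rot: [-0.0, 0.072, 0.997, 0.001]
force: [-0.7, 0.1, -2.1]
width: 31.2
```

```bash
sleep 0
python3 - <<'E'
from h import *; from station import bot; import pickle
bot.grab_frame("wrist");bot.grab_frame("wrist")
o=bot.get_obs(); print(o["t"],o["tcp_pos"],o["q"].round(2),o["joint_velocities"].round(3))
w=bot.grab_frame("wrist"); pickle.dump((o,w),open("w6.pkl","wb")); crop(w,240,60,160,150,4,"q_w")
s=bot.grab_frame("side"); crop(s,340,180,110,150,4,"q_s"); pickle.dump(s,open("s6.pkl","wb"))
E
```

```text
10.65 [ 608.86038998 -286.36880914  228.9116472 ] [ 0.    0.47  0.53  1.35 -0.24  1.38  1.95] [ 0.026 -0.005  0.021  0.003  0.001  0.     0.007]
```

View pics/q_w.png

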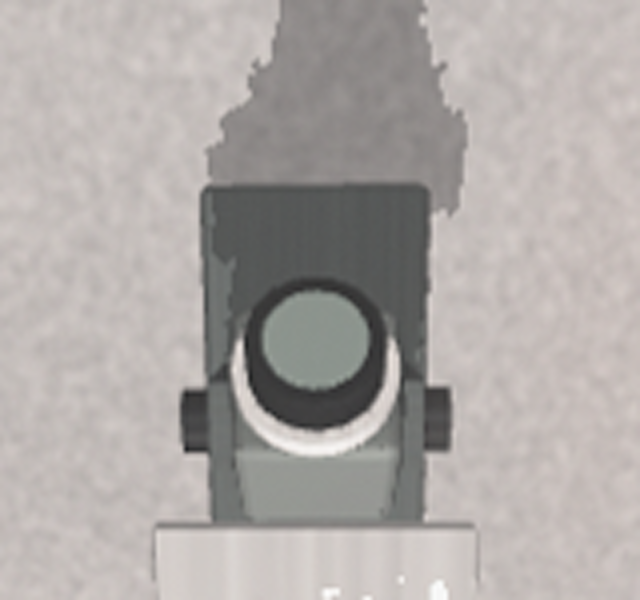

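View pics/q_s.png

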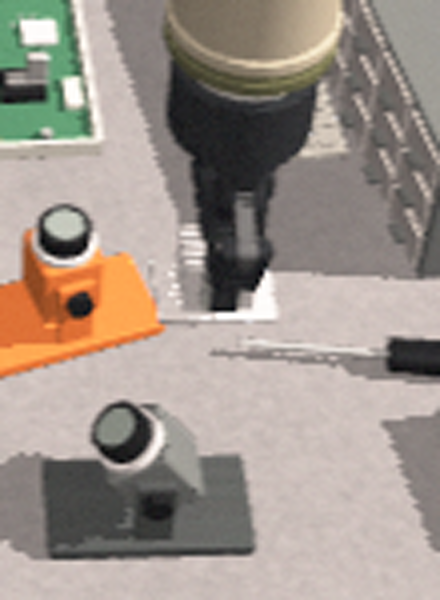

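Run:
```python
from h import *; import pickle
_,w4=pickle.load(open("w4.pkl","rb"));_,w5=pickle.load(open("w5.pkl","rb")); o6,w6=pickle.load(open("w6.pkl","rb"))
U=lambda C:np.array((240,60))+(np.array(C)+.5)/4-.5
im=cv2.resize(w6["pixels"],None,fx=4,fy=4,interpolation=cv2.INTER_CUBIC); m=np.zeros((im.shape[0]+2,im.shape[1]+2),np.uint8)
sd=U([(315,340)])[0]
cv2.floodFill(im,m,tuple(int(a*4+2) for a in sd),(0,0,255),(25,)*3,(25,)*3,4|cv2.FLOODFILL_FIXED_RANGE|(255<<8))
cs,_=cv2.findContours(m[1:-1,1:-1].copy(),cv2.RETR_EXTERNAL,cv2.CHAIN_APPROX_NONE); k=max(cs,key=cv2.contourArea); e=cv2.fitEllipse(k); l6=(np.array(e[0])+.5)/4-.5; print(l6,np.array(e[1])/4,e[2])
L,r=tri([w4,w5,w6],[(203.16,193.68),(416.92,211.70),l6]); print("lens",L,r)
q=onz(w6,U([(203,187),(430,186)]),12); print("near edge",q.round(1).tolist(),np.linalg.norm(q[1]-q[0]),np.arctan2(*(q[1]-q[0])[:2][::-1])-np.pi/2)
kn=onz(w6,U([(195,421),(438,420)]),55); print("knobs",kn.round(1).tolist(),kn.mean(0),np.arctan2(*(kn[1]-kn[0])[:2][::-1])-np.pi/2)
u=np.array([np.cos(-.147),np.sin(-.147)])
h=kn.mean(0)[:2]; d=np.r_[L[:2]-h,L[2]-55]; print("hinge->lens along",d[:2]@u,"across",d[:2]@[-u[1],u[0]],"up",d[2],"r",np.linalg.norm(d),"tilt",np.arctan2(-d[:2]@u,d[2]))
c=q.mean(0)[:2]+65*u; print("foot centre from near edge",c)
# left edges
for C in [[(203,195),(203,375)],[(430,195),(427,370)]]:
    a=onz(w6,U(C),12); print("edge",np.arctan2(*(a[1]-a[0])[:2][::-1]))
# check plate near edge in tool
a=onz(w6,U([(156,526),(477,526)]),o6["tcp_pos"][2]-10.4+5); print("plate edge",((a-o6["tcp_pos"])@qR(o6["eef_rot"]).as_matrix()).round(1))
```

```text
[318.43740845 144.50737   ] [23.68622398 26.13575554] 88.8131332397461
lens [ 561.34453435 -279.1651225    92.75996218] [np.float64(0.08674581116057226), np.float64(0.0931295198292503), np.float64(0.017997161577769157)]
near edge [[517.7, -306.7, 12.0], [527.6, -239.0, 12.0]] 68.34700937416414 -0.14538411709048882
knobs [[581.3, -316.2, 55.0], [591.2, -248.8, 55.0]] [ 586.22667875 -282.498186     55.        ] -0.14554943968088963
hinge->lens along -25.101986684652353 across -0.34740011935555476 up 37.759962181133204 r 45.34363424208521 tilt 0.586693824893473
foot centre from near edge [ 586.95177144 -282.37217743]
edge -0.17675011959656162
edge -0.13954841268660384
plate edge [[ 33.3 -21.5   5.4]
 [ 33.2  21.7   5.4]]
```

```bash
cat > fin.py <<'E'
from h import *; from station import bot
tilt,yaw=0.577,-0.146
L=np.array([561.3,-279.2,92.8])
u=np.array([np.cos(yaw),np.sin(yaw),0]); d=-np.sin(tilt)*u+np.cos(tilt)*np.array([0,0,1])
y=np.array([-u[1],u[0],0]); x=np.cross(y,-d)
Rw=R.from_matrix(np.c_[x,y,-d]); F=L+100*d; P=F+10.4*d-0.3*x
if __name__=="__main__":
    o=bot.get_obs(); print(o["t"],"focus",F,"P",P,"now",o["tcp_pos"]); print(Rw.as_matrix().round(2)); print(delta(o,P,Rw),o["q"].round(2),o["width"],o["force"].round(1))
E
python3 fin.py
```

```text
10.75 focus [ 507.32916609 -271.26378853  176.61029552] P [ 501.96495526 -270.47500117  185.49021988] now [ 608.1297145  -287.99746752  229.18733287]
[[-0.83  0.15  0.54]
 [ 0.12  0.99 -0.08]
 [-0.55 -0.   -0.84]]
(array([0.1076, 0.0013, 0.0437]), array([-0.0019, -0.577 , -0.0051])) [ 0.01  0.47  0.53  1.35 -0.24  1.38  1.95] 31.248799724686332 [-0.6 -0.2 -2. ]
```

>>> {"method": "drive_tool", "body": {
  "commands": [
    [[0.02,0,0,0,-0.09,0,0.01],[0.045,0,0.004,0,-0.2,0,0.01],[0.07,0,0.012,0,-0.32,0,0.01],[0.09,0.001,0.02,0,-0.44,0,0.01],[0.103,0.001,0.026,0,-0.53,0,0.01]]
  ]
}}

```text
t: 11.25
tcp_pos: [504.4, -271.3, 202.3]
eef_rot: [0.263, 0.074, 0.962, -0.019]
force: [0.7, -0.6, -1.6]
width: 31.6
```

>>> {"method": "drive_tool", "body": {
  "commands": [
    [[0,0,0,0,-0.03,0,0.01],[0,0,0,0,-0.045,0,0.01],[0,0,0,0,-0.045,0,0.01],[0,0,0,0,-0.045,0,0.01]]
  ]
}}

```text
t: 11.65
tcp_pos: [507.8, -271.1, 203.4]
eef_rot: [0.283, 0.072, 0.956, -0.021]
force: [-0.0, 0.5, -1.4]
width: 30.9
```

```bash
python3 fin.py
```

```text
11.65 focus [ 507.32916609 -271.26378853  176.61029552] P [ 501.96495526 -270.47500117  185.49021988] now [ 507.80697019 -271.09350958  203.42115731]
[[-0.83  0.15  0.54]
 [ 0.12  0.99 -0.08]
 [-0.55 -0.   -0.84]]
(array([ 0.0147, -0.0003,  0.0119]), array([-0.0026, -0.0021, -0.0033])) [-0.06 -0.14  0.56  2.13 -0.22  0.6   2.08] 30.94816878992755 [-0.   0.5 -1.4]
```

>>> {"method": "drive_tool", "body": {
  "commands": [
    [[0.006,0,0.005,0,0,0,0.01],[0.011,0,0.009,0,0,0,0.01],[0.0145,0,0.012,-0.002,-0.002,-0.003,0.01],[0.0145,0,0.012,-0.002,-0.002,-0.003,0.01],[0.0145,0,0.012,-0.002,-0.002,-0.003,0.01]]
  ]
}}

```text
t: 12.15
tcp_pos: [501.8, -269.7, 184.8]
eef_rot: [0.284, 0.07, 0.956, -0.021]
force: [-0.1, 0.2, -1.2]
width: 31.0
```

```bash
python3 fin.py
python3 - <<'E'
from h import *; from station import bot; import pickle
w=bot.grab_frame("wrist"); s=bot.grab_frame("side"); t=bot.grab_frame("top"); pickle.dump((w,s,t),open("e7.pkl","wb"))
o=bot.get_obs(); print(o["joint_velocities"].round(3))
crop(w,160,80,320,200,2.5,"r_w"); crop(s,320,180,130,150,4,"r_s"); crop(t,340,130,120,100,5,"r_t")
E
```

```text
12.15 focus [ 507.32916609 -271.26378853  176.61029552] P [ 501.96495526 -270.47500117  185.49021988] now [ 501.84357268 -269.71214207  184.79320103]
[[-0.83  0.15  0.54]
 [ 0.12  0.99 -0.08]
 [-0.55 -0.   -0.84]]
(array([-0.0006, -0.0007, -0.0005]), array([-0.    , -0.0003, -0.0002])) [-0.06 -0.13  0.58  2.17 -0.25  0.56  2.13] 30.968146793270936 [-0.1  0.2 -1.2]
[ 0.    -0.     0.001  0.001 -0.    -0.001  0.   ]
```

View pics/r_w.png

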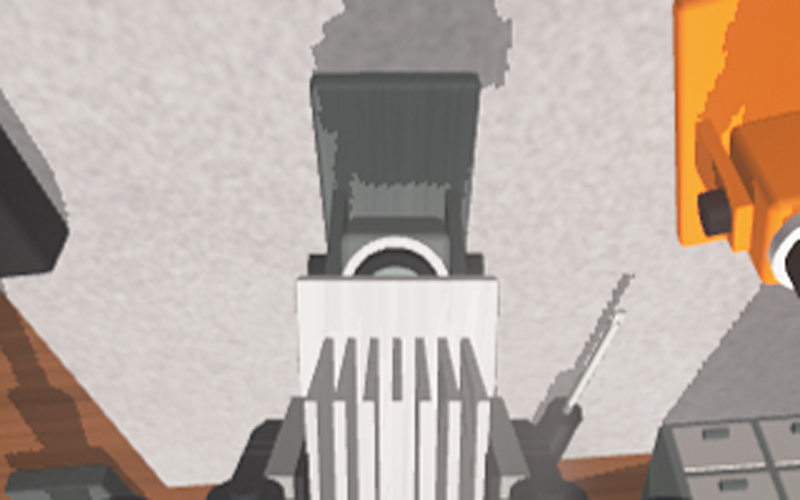

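View pics/r_s.png

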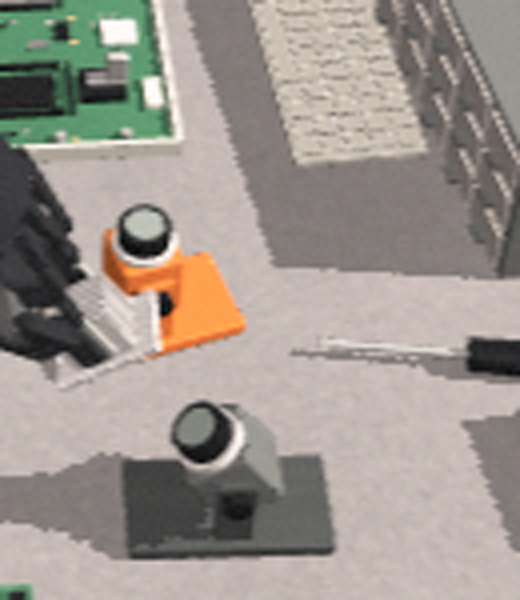

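View pics/r_t.png

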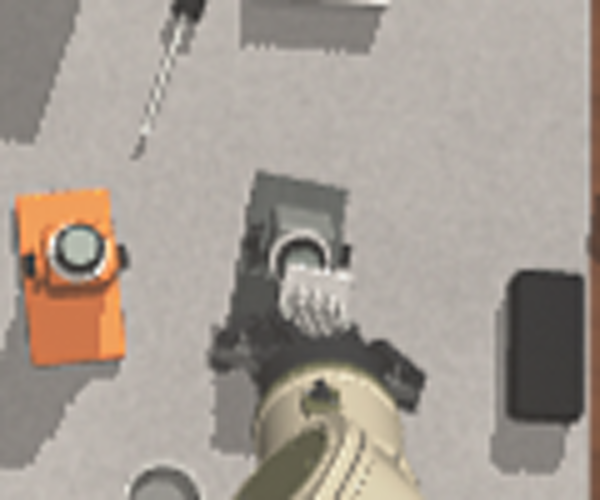

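Run:
```python
from fin import *; import pickle
w,s,t=pickle.load(open("e7.pkl","rb"))
U=lambda C:np.array((320,180))+(np.array(C)+.5)/4-.5
obs=U([(200,426),(238,507)]); print("obs lens->knob",obs[1]-obs[0],"lens px",obs[0],proj(s,L)[0])
for tl in (.5,.54,.577,.61):
    dd=-np.sin(tl)*u+np.cos(tl)*np.array([0,0,1]); H=L-45*dd-36*y; a=proj(s,H)[0]-proj(s,L)[0]; print(tl,a, L-45*dd)
o=bot.get_obs(); Rt=qR(o["eef_rot"]).as_matrix(); x_,y_,z_=Rt.T
C=o["tcp_pos"]+10.4*z_+.3*x_
print("C-F",C-F)
for sx,sy in [(1,-1),(-1,-1),(-1,1),(1,1)]:
    p=proj(s,C+33*sx*x_+22*sy*y_)[0]; print(sx,sy,((p-[320,180]+.5)*4-.5).round(0),end=" ")
    p=proj(t,C+33*sx*x_+22*sy*y_)[0]; print(((p-[340,130]+.5)*5-.5).round(0))
```

```text
obs lens->knob [ 9.5  20.25] lens px [369.625 286.125] [368.6157146  287.01207857]
0.5 [ 9.23218109 21.58260085] [ 582.64462011 -282.33864743   53.30878471]
0.54 [ 9.89818239 21.35970508] [ 584.18997257 -282.56588579   54.20310934]
0.577 [10.50289653 21.14087845] [ 585.58687526 -282.77129516   55.08536702]
0.61 [11.03238306 20.93567243] [ 586.80477045 -282.95038215   55.9158392 ]
C-F [ 0.0645148   0.67389253 -0.24952371]
1 -1 [ 63. 396.] [328. 364.]
-1 -1 [162. 355.] [353. 274.]
-1 1 [156. 295.] [287. 260.]
1 1 [ 60. 336.] [264. 351.]
```

Run:
```python
from fin import *
s=bot.grab_frame("side"); crop(s,280,120,200,150,4,"s_s")
U=lambda C:np.array((280,120))+(np.array(C)+.5)/4-.5
tc=np.array([552.44,162.48]);yw=-.106
for j in (20,22,24,26):
    xy=tc+R.from_euler('z',yw).as_matrix()[:2,:2]@[23.3+j-1,-60.3]; print(j,((proj(s,[*xy,45])[0]-[280,120]+.5)*4-.5))
o=bot.get_obs();print(o["t"],o["force"],o["width"],o["tcp_pos"])
```

```text
20 [271.59721114 297.89075893]
22 [274.23304155 297.76178124]
24 [276.86858633 297.63281754]
26 [279.5038455 297.5038678]
12.35 [ 0.38636022  0.30989192 -2.11434344] 31.16886678730641 [ 502.01386968 -269.75642133  185.21784355]
```

View pics/s_s.png

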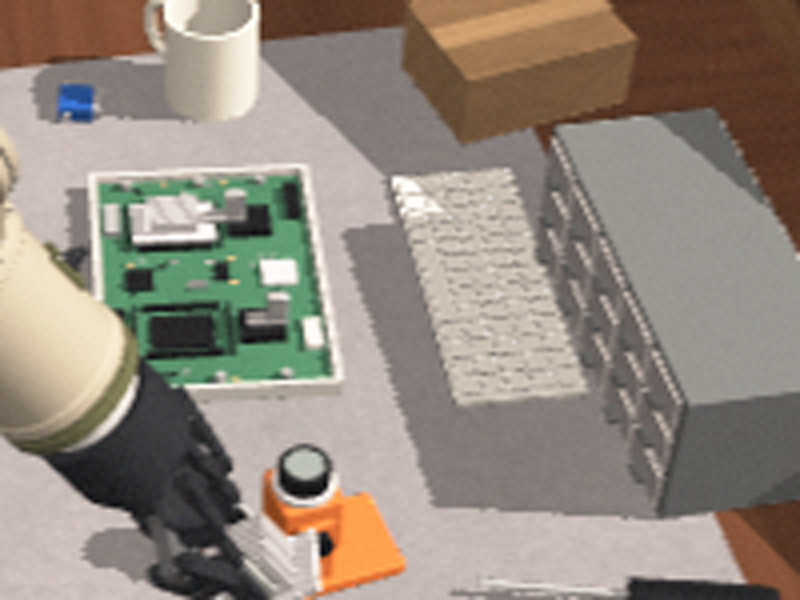

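>>> {"method": "drive_tool", "body": {
  "commands": [
    [[0,-0.0005,0,0,0.008,0,0.01],[0,-0.0005,0,0,0.008,0,0.01],[0,-0.0005,0,0,0.008,0,0.01],[0,-0.0005,0,0,0.008,0,0.01]]
  ]
}}

```text
t: 12.75
tcp_pos: [501.8, -270.2, 185.0]
eef_rot: [0.28, 0.07, 0.957, -0.02]
force: [-0.2, -0.4, -1.4]
width: 31.2
```

```bash
python3 fin.py; python3 -c "
from station import bot; print(bot.job_done())"
```

```text
12.75 focus [ 507.32916609 -271.26378853  176.61029552] P [ 501.96495526 -270.47500117  185.49021988] now [ 501.75384716 -270.24976241  184.96268213]
[[-0.83  0.15  0.54]
 [ 0.12  0.99 -0.08]
 [-0.55 -0.   -0.84]]
(array([-0.0005, -0.0002, -0.0003]), array([-0.    , -0.0079, -0.0003])) [-0.06 -0.13  0.57  2.16 -0.25  0.57  2.13] 31.1545627733587 [-0.2 -0.4 -1.4]
the job is handed in; nothing more can be done
None
```

I slid the right bay's latch back to its stop, lifted the tall heat sink out and handed the job in at 12.75 s. The arm is holding the sink in front of the dark inspection camera.

**Checks that agreed**
- **Latch:** it moved about 23 mm, then stopped while the push rose to about 9 N. The last side view shows the tab still there.
- **Grip:** the plate edge sat at the same place in the wrist view after the lift and at the end, so the sink had not slipped. The opening was about 31 mm.
- **Position:** the tool is within about 0.6 mm of the pose I worked out from the measured lens position.
- **Other things:** in the last side view the low sink was still latched and the keyboard, mug, plug and screwdriver looked unmoved. The memory module and power brick were not in that view. I did not touch the camera.

**Checks that disagreed a little**
- **Camera tilt:** the estimates ran from about 0.53 rad (side view) to 0.587 rad (wrist view). I held the sink at about 0.569, so squareness could be off by about 0.03 rad.
- **Lens height:** the lens came out about 2 mm lower when I included the top and side views. I used the wrist value because it fits the stated 45 mm from the hinge.

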